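# Put the grain mill's rings back on its shaft

## Task

The grain mill on the pantry table has been cleaned; put it back together: thread the blue drive hub, then the white burr stone, then the red collar onto its upright shaft, each the same way up as it lies now and fully home before the next goes on. The hub must drop over the cross-pin at the shaft's foot, whose angle you have to feel out by turning the hub under light pressure, and the stone over the two dogs on the hub. Let go of everything at the end, and leave the old rubber washer and everything else on the table where it is.

Things in the scene. Friction and masses are not known exactly. Their poses are not given: they have to be found in the camera images.
- mill: low white round grain mill base, 190 mm across, bolted down, with a flat steel deck on top, 72 mm above its underside. Origin: centre of its underside, on the shaft's axis; z up. A fixed upright steel shaft, 14 mm in diameter, stands in the middle of the deck.
- shaft_tip (a point): middle of the top end of the shaft, 74 mm above the deck; the shaft's top 12 mm taper from 14 to 6 mm diameter
- deck (a point): point on the deck on the shaft's axis; z up. Here a fixed cross-pin runs through the shaft's foot and lies on the deck: 40 mm long over all, 5 mm wide, 7 mm high. Its angle differs each time, not tied to the mill's yaw; seen from above while the shaft is bare, or felt: off angle, the hub rests on the pin 7 mm short of home; lightly pressed and turned, it drops.
- hub: blue plastic drive hub: ring, 56 mm outside, 17 mm bore, 28 mm high, 120 g. Origin: centre of its underside, z up. Two crossed slots 8 mm wide, 9 deep cross its underside along its x and y: it fits the pin every 90 degrees (4 degrees play). On top, two dogs 5 mm wide, 5 high lie along its x axis, 11.5 to 23.5 mm each side of the axis. Home: underside on the deck. Starts slots down.
- burr: white ceramic burr stone: ring, 62 mm outside, 17 mm bore, 22 mm high, 200 g. Origin: centre of its underside, z up. Two crossed slots 9 mm wide, 7 deep cross its underside along its x and y and drop over the hub's dogs every 90 degrees (off angle it rests 5 mm short). Home: underside on the hub's top face, 28 mm above the deck. Starts slots down.
- collar: plain red painted collar: ring of 44 mm outside diameter, 17 mm bore, 16 mm high, about 100 g, no slots. Origin: centre of its underside; z up through the bore. Home: underside on the stone, 50 mm above the deck.
- old_washer: worn black rubber washer, 48 mm outside, 28 mm bore, 6 mm thick, not to be used. Origin: centre of its underside
- brush: cleaning brush lying flat, wooden handle, 180 mm long along its x axis, 42 mm wide, 20 mm high. Origin: middle, at its underside
- screwdriver: yellow screwdriver lying flat, 170 mm long along its x axis, 26 mm thick. Origin: middle, at its underside
- grain_jar: amber jar with a wooden lid, 80 mm in diameter, 130 mm high. Origin: centre of its underside
- tin: food tin with a red label, 68 mm in diameter, 100 mm high. Origin: centre of its underside
- mug: blue mug, 80 mm in diameter, 90 mm high, handle to its +y. Origin: centre of its underside

How it is judged:
By the outcome, as a careful person would: the job done as asked, in the order asked, and still so for the second after the job is handed in, with the robot touching nothing.
It also fails if it takes over 72 s, if anything falls off the work surface, if the arm or the gripper's body presses on something with over 40 N, if the wrist force passes 120 N, or if a joint passes its speed limit or range.

## Robot

A 7-joint arm with a two-finger parallel gripper is mounted at the origin on the work surface. World frame = base frame: x ahead of the robot, y to its left, z up, the work surface at z = 0. Lengths are in m, angles in rad, forces in N, time in s.
With the tool pointing down it reaches from about 0.35 to 0.9 m from the base axis. Payload 19.9 kg.
Tool frame: the origin (TCP) lies at the very end of the fingers, on their centre line; the grasp point (between the pads) lies 19 mm behind it; z points along the fingers, y is the line along which they close (so a half turn about z gives the same grasp; the last joint's range is limited). The gripper opens to 85 mm and grips with 20 to 120 N. Pads are 22 mm wide; open, the fingers measure 114 mm over their backs; the gripper's body (76 mm by 85 mm) begins 54 mm behind the grasp point. The pads swing forward as they close: fully open they stand 13 mm farther back than shut.
Start: joints at [-1.266, 0.417, -0.01, 1.614, 0.005, 1.111, -0.053], TCP at [0.212, 0.588, 0.231] pointing down, gripper open.
Joint ranges: [-2.81, 2.81], [-0.39, 2.02], [-1.27, 1.25], [0.06, 2.57], [-1.19, 4.33], [0.19, 2], [-2.82, 2.82]. Speed limits (rad/s): [1.89, 1.89, 2.39, 2.39, 3.01, 3.01, 3.01].

## Interface

Orientations are given as a unit quaternion [w, x, y, z].
In Python, from bench import read_state, optics, ticket gives the robot as it stands.
- The arm moves only by the tool apply_moves, never from a script. Its argument "series" is a list of rows, each a list of 6 numbers: the shift along the tool's x, y, z in m, then the turn, a rotation vector about the tool's x, y, z in rad. A call has 1 to 10 rows; each row shifts and turns the commanded pose from where the row before left it, along the tool's axes as they then stand; what a row does not reach is not made up. A row lasts 1/12 s, in which the tool goes at most 41.7 mm and 7.16 degrees, less where a joint would pass 70% of its speed; a pose out of reach is approached as far as the arm can. A call with a gripper value outside its range is refused whole. "fingers" is the opening, from 0 (shut) to 1 (fully open), set as the call begins (left out, the last holds). The fingers move at their own pace and stop on an object; the grip force is fixed at half the most. Time passes only in rows, so rows that do not move let the fingers close. It gives the time, the measured TCP pose, the force, the opening and the grip force at its end, in the units of the state.
- read_state(): the state, without advancing time (a new reading comes with each control period).
- optics.get_image(name): name is "scene" or "top" or "wrist"; returns (picture, depth): 420x560x3 uint8, red, green, blue; 420x560 float32, m along the optical axis (not along the pixel's ray), 0 where there is no reading.
- optics.calibration(name): a dict with "fx", "fy", "cx", "cy" (pixels), "distortion" ([k1, k2, p1, p2, k3] as OpenCV has them; the pictures are not rectified), "R" (3x3) and "t" (3): a world point X has camera coordinates R X + t; the wrist camera has in their place "mount" (4x4, takes a point from camera to tool coordinates, whose origin is the TCP and whose axes are the flange's). Camera axes: x right, y down, z forward; pixel columns grow to the right and rows downward; lengths in m; the calibration is good to about 2 mm. A picture is of the moment at which its call begins: read the wrist's pose just before it. calibration takes no time and is no camera call.
- ticket.close_job(): hands the job in; it is judged then, once.
The state is a dict: "t": time; "joints": joint angles; "joint_velocities": joint speeds; "joint_torque": joint torques, N m; "tool_pos": TCP position; "orientation": TCP orientation; "wrist_force": force on the tool from outside, world axes, zero at the start; "wrist_torque": the same for the moment, N m; "finger_gap": finger opening in m; "finger_force": force on a finger pad.
Only numpy, scipy, OpenCV 4.12 (cv2) and the standard library are available. Lean on these libraries where they do the work, as an engineer would, in place of code of your own. Each camera call takes 0.05 s, during which the arm holds its last target. There are 200 camera calls.

## Working session

There is one attempt and no reset: what is moved stays moved. The work goes in short steps, Python scripts to look and compute and a tool call to move; the robot and the scene stay as the last step left them, time stands still between calls to the robot, and variables do not carry over. Pictures are saved under pics/ and viewed, at most 10 in all, crops included, and the job is handed in when it is done.

Besides the shell and the picture viewer there is one more tool, called after ">>>" as a command line: name --pt "numbers of a row" for each row, then --argument value for the rest. apply_moves: Moves the arm, as the interface text tells. Its arguments: {"type":"object","properties":{"series":{"type":"array","items":{"type":"array","items":{"type":"number"}}},"fingers":{"type":"number"}},"required":["series"]}

```bash
mkdir -p pics; ls; cat > h.py <<'E'
import numpy as np, cv2
from scipy.spatial.transform import Rotation as Ro
from bench import read_state, optics, ticket
def st(): return read_state()
def tool():
    s=read_state(); w,x,y,z=s["orientation"]
    return Ro.from_quat([x,y,z,w]).as_matrix(), np.array(s["tool_pos"])
def grab(name,save=None):
    R,p=tool(); c=optics.calibration(name); im,d=optics.get_image(name)
    if name=="wrist":
        M=np.array(c["mount"]); T=np.eye(4);T[:3,:3]=R;T[:3,3]=p; W=T@M
    else:
        W=np.eye(4);W[:3,:3]=np.array(c["R"]).T;W[:3,3]=-W[:3,:3]@np.array(c["t"])
    if save: cv2.imwrite(save,im[:,:,::-1])
    np.savez("/tmp/%s.npz"%name,im=im,d=d,W=W,fx=c["fx"],fy=c["fy"],cx=c["cx"],cy=c["cy"],dist=np.array(c["distortion"],float))
    return im,d
def ray(name,uv):
    f=np.load("/tmp/%s.npz"%name);K=np.array([[f["fx"],0,f["cx"]],[0,f["fy"],f["cy"]],[0,0,1.]])
    q=cv2.undistortPoints(np.array([uv],float).reshape(-1,1,2),K,f["dist"]).reshape(-1,2)
    return f,np.c_[q,np.ones(len(q))]
def at_z(name,uv,z):
    f,r=ray(name,uv);W=f["W"];d=r@W[:3,:3].T;o=W[:3,3]
    return o+d*((z-o[2])/d[:,2])[:,None]
def cloud(name):
    f=np.load("/tmp/%s.npz"%name);h,w=f["d"].shape
    v,u=np.mgrid[:h,:w];_,r=ray(name,np.c_[u.ravel(),v.ravel()])
    P=(r*f["d"].reshape(-1,1))@f["W"][:3,:3].T+f["W"][:3,3]
    return P.reshape(h,w,3),f["d"]>0,f["im"]
E
python3 - <<'E'
from h import *
s=st();print(s)
grab("top","pics/top.png");grab("scene","pics/scene.png")
E
```

```text
pics
{'t': 0.0, 'joints': array([-1.2664798 ,  0.4179979 , -0.01027617,  1.6141525 ,  0.00471036,
        1.1107062 , -0.05300151]), 'joint_velocities': array([-0.00061233,  0.00144142,  0.00143457,  0.0003091 , -0.00047774,
        0.00083097,  0.0001429 ]), 'joint_torque': array([-2.38392486e-04, -8.64438844e+01,  6.78514056e-01, -4.34919477e+01,
        1.90361420e-02,  7.09271277e-03,  1.67229013e-05]), 'tool_pos': array([0.21176521, 0.58766935, 0.23065458]), 'orientation': array([-5.10468086e-05,  1.72054475e-01,  9.85087241e-01, -6.18349448e-04]), 'wrist_force': array([-0.31843361, -0.60618499,  0.52277624]), 'wrist_torque': array([-0.01919923,  0.02228088,  0.04625063]), 'finger_force': 0.0, 'finger_gap': 0.08529654679464435}
```

View pics/top.png

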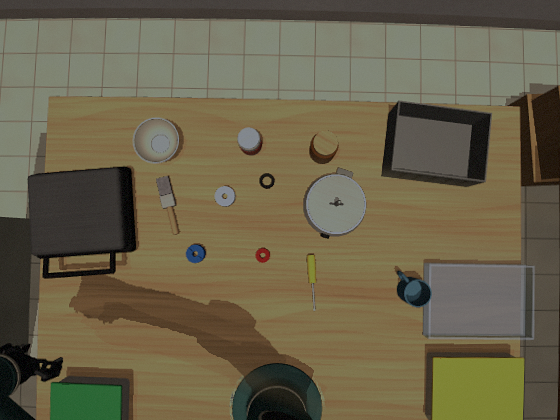

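View pics/scene.png

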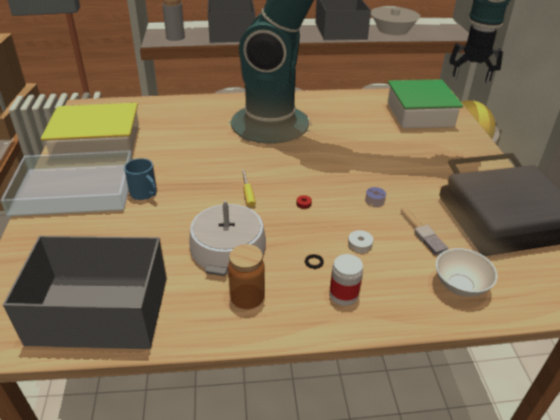

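Top picture: hub about (196,253), stone (225,196), collar (263,255), mill shaft (336,203) and washer (267,181). The robot base is at the bottom. Next I'll work out positions and enlarge the crops.

```bash
python3 - <<'E'
from h import *
P,ok,im=cloud("top")
for n,uv,z in [("hub",(196,253),.03),("burr",(225,196),.022),("collar",(263,255),.016),("mill",(336,204),.072),("washer",(267,181),.006),("tin",(250,140),.1),("jar",(324,145),.13)]:
    u,v=uv; w=P[v-14:v+15,u-14:u+15].reshape(-1,3);
    print(n,at_z("top",[uv],z).round(3), "maxz",np.percentile(w[:,2],[1,50,95]).round(3))
hsv=cv2.cvtColor(im,cv2.COLOR_RGB2HSV).astype(int)
H,S,V=hsv[...,0],hsv[...,1],hsv[...,2]
for n,m,z in [("hub",(H>100)&(H<125)&(S>120),.028),("collar",((H<5)|(H>174))&(S>170),.016)]:
    mm=np.zeros_like(m);a=(196,253) if n=="hub" else (263,255);mm[a[1]-14:a[1]+15,a[0]-14:a[0]+15]=1
    ys,xs=np.where(m&mm.astype(bool));print(n,xs.mean(),ys.mean(),len(xs),at_z("top",[(xs.mean(),ys.mean())],z).round(4))
crops=[im[y-32:y+32,x-32:x+32] for x,y in [(196,253),(225,196),(263,255),(336,204)]]
c=[cv2.resize(k,(384,288) if 0 else (300,300),interpolation=cv2.INTER_CUBIC) for k in crops]
cv2.imwrite("pics/crops.png",np.vstack([np.hstack(c[:2]),np.hstack(c[2:])])[:,:,::-1])
print(np.load("/tmp/top.npz")["W"].round(3),np.load("/tmp/top.npz")["fx"]); c=optics.calibration("wrist");print(np.array(c["mount"]).round(3),c["fx"])
E
```

```text
hub [[0.467 0.253 0.03 ]] maxz [-0.007  0.001  0.03 ]
burr [[0.641 0.172 0.022]] maxz [-0.006  0.002  0.024]
collar [[0.465 0.053 0.016]] maxz [-0.007 -0.     0.016]
mill [[ 0.62  -0.159  0.072]] maxz [0.066 0.071 0.078]
washer [[0.691 0.047 0.006]] maxz [-0.007 -0.001  0.006]
tin [[0.797 0.094 0.1  ]] maxz [-0.006  0.086  0.102]
jar [[ 0.78  -0.116  0.13 ]] maxz [-0.005  0.126  0.132]
hub 195.26122448979592 253.2 245 [[0.4664 0.2559 0.028 ]]
collar 262.33858267716533 254.73228346456693 127 [[0.4658 0.0551 0.016 ]]
[[ 2.100e-02 -9.990e-01  4.600e-02  5.290e-01]
 [-1.000e+00 -2.100e-02  1.000e-03 -1.700e-02]
 [-0.000e+00 -4.600e-02 -9.990e-01  1.319e+00]
 [ 0.000e+00  0.000e+00  0.000e+00  1.000e+00]] 430.3185327255105
[[-0.    -0.959 -0.283  0.072]
 [ 1.    -0.    -0.     0.001]
 [ 0.    -0.283  0.959 -0.142]
 [ 0.     0.     0.     1.   ]] 353.82984777330984
```

View pics/crops.png

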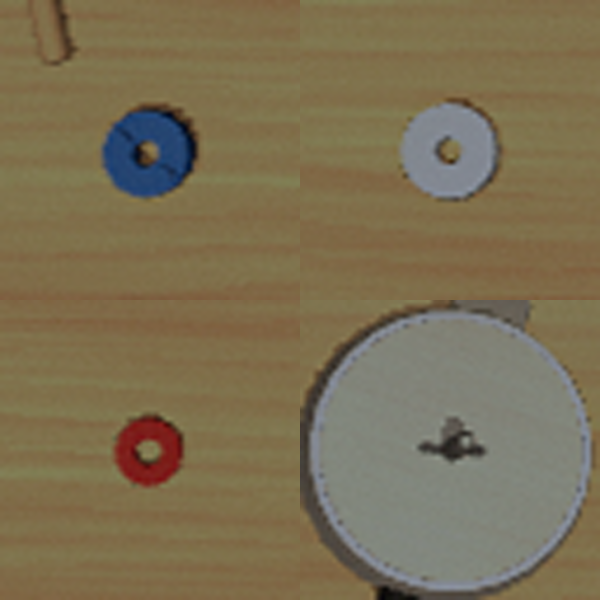

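The crop shows the mill's cross-pin lying almost horizontal in the image (along world y). The hub's dogs run from upper left to lower right. I'm moving to a close view above the hub.

>>> apply_moves --pt "-0.028 -0.018 0.0 0 0 0" --pt "-0.028 -0.018 0.007 0 0 0" --pt "-0.028 -0.018 0.007 0 0 0" --pt "-0.028 -0.018 0.007 0 0 0" --pt "-0.028 -0.018 0.007 0 0 0" --pt "-0.028 -0.018 0.007 0 0 0" --pt "-0.028 -0.018 0.007 0 0 0" --pt "-0.028 -0.018 0.007 0 0 0" --pt "-0.028 -0.018 0.007 0 0 0" --pt "-0.028 -0.018 0.007 0 0 0" --fingers 1

```text
t: 0.93
tool_pos: [0.4149, 0.3222, 0.1679]
orientation: [-0.0, 0.172, 0.985, -0.0]
wrist_force: [0.3, -0.1, 0.2]
finger_gap: 0.0851
finger_force: 0.0
```

>>> apply_moves --pt "-0.028 -0.018 0.009 0 0 0" --pt "-0.028 -0.018 0.009 0 0 0" --pt "-0.016 -0.011 0.009 0 0 0" --pt "0 0 0 0 0 0" --pt "0 0 0 0 0 0"

```text
t: 1.35
tool_pos: [0.4662, 0.2541, 0.1407]
orientation: [-0.0, 0.173, 0.985, -0.001]
wrist_force: [0.6, -0.0, -0.3]
finger_gap: 0.0855
finger_force: 0.0
```

```bash
cat >> h.py <<'E'
def plan(pos,yaw=None,tag=""):
    """shift in tool axes to reach pos (world) and turn about tool z to get tool-x heading yaw (deg)"""
    R,p=tool(); d=R.T@(np.array(pos)-p); y0=np.degrees(np.arctan2(R[1,0],R[0,0]))
    print(tag,"at",p.round(4),"yaw %.1f"%y0,"tilt",R[:,2].round(4),"-> d",d.round(4), "" if yaw is None else "turn tool z deg %.1f"%((-(yaw-y0)+180)%360-180))
def big(name,uv,r,out,k=8):
    im=np.load("/tmp/%s.npz"%name)["im"];u,v=uv;c=im[max(v-r,0):v+r,max(u-r,0):u+r]
    cv2.imwrite(out,cv2.resize(c,None,fx=k,fy=k,interpolation=cv2.INTER_CUBIC)[:,:,::-1])
E
python3 - <<'E'
from h import *
plan((.466,.255,.14)); grab("wrist","pics/w1.png")
print(at_z("wrist",[(280,210)],.028))
E
```

```text
at [0.4662 0.2541 0.1407] yaw 160.1 tilt [-0.001 -0.001 -1.   ] -> d [0.0004 0.0008 0.0007] 
[[0.46914255 0.25074913 0.028     ]]
```

View pics/w1.png

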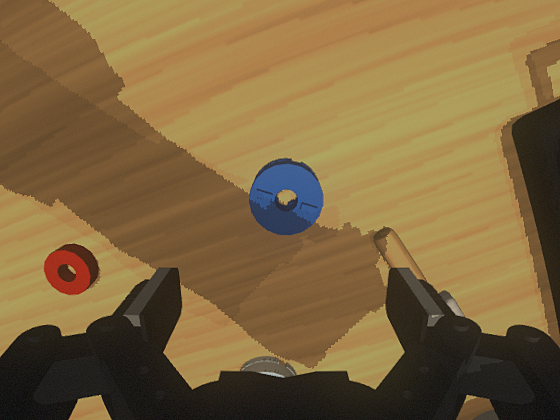

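The wrist view shows the hub at about (286,199), with dog edges running slightly down to the right. The collar is at (71,270). I'll measure the hub from depth and enlarge the crop.

```bash
cat >> h.py <<'E'
def ring(name,zlo,zhi,near,rad,ro=None):
    """centre of a ring from cloud points with z band near a point"""
    P,ok,im=cloud(name); m=ok&(P[...,2]>zlo)&(P[...,2]<zhi)&(np.hypot(P[...,0]-near[0],P[...,1]-near[1])<rad)
    q=P[m]; (c,r)=cv2.minEnclosingCircle(q[:,:2].astype(np.float32))
    return np.array(c).round(4),round(r,4),len(q),q.mean(0).round(4)
E
python3 - <<'E'
from h import *
for b in [(.022,.04),(.025,.031),(.031,.038)]: print(ring("wrist",*b,(.466,.255),.045))
P,ok,im=cloud("wrist")
m=ok&(P[...,2]>.0305)&(P[...,2]<.037)&(np.hypot(P[...,0]-.466,P[...,1]-.255)<.03)
q=P[m][:,:2];print(len(q)); 
u,s,v=np.linalg.svd(q-q.mean(0));print(v[0],s,np.degrees(np.arctan2(v[0,1],v[0,0])),q.mean(0))
big("wrist",(286,198),45,"pics/w1c.png",6)
E
```

```text
(array([0.4634, 0.2575]), 0.0281, 3863, array([0.4624, 0.2579, 0.0276]))
(array([0.4633, 0.2574]), 0.0281, 3567, array([0.4625, 0.2579, 0.0274]))
(array([0.4628, 0.258 ]), 0.0236, 226, array([0.4634, 0.2577, 0.0323]))
236
[0.6033334  0.79748906] [0.27130273 0.02412142] 52.89098997071168 [0.46320798 0.25747431]
```

View pics/w1c.png

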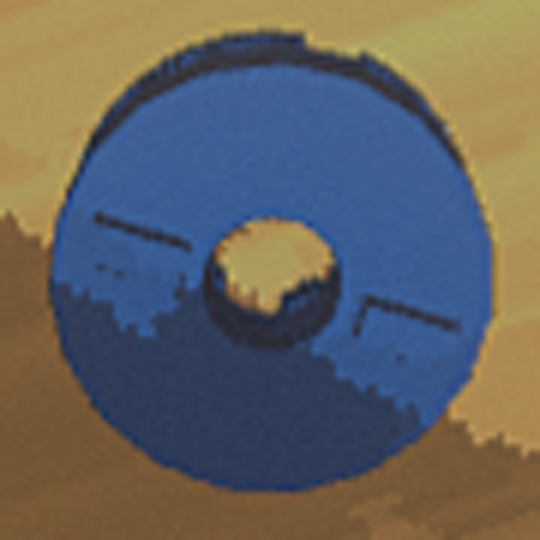

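Depth puts the hub centre at (0.4634, 0.2575), top z 27.5 mm, radius 28 mm, all matching the given sizes. The dogs head at 52.9°. Descending to grasp.

>>> apply_moves --pt "0.0038 0.0023 0.02 0 0 0" --pt "0 0 0.025 0 0 0" --pt "0 0 0.025 0 0 0" --pt "0 0 0.025 0 0 0" --pt "0 0 0.02 0 0 0" --pt "0 0 0.012 0 0 0" --pt "0 0 0.007 0 0 0" --pt "0 0 0 0 0 0"

```text
t: 2.07
tool_pos: [0.4626, 0.259, 0.0066]
orientation: [-0.001, 0.172, 0.985, -0.0]
wrist_force: [-0.5, 0.3, 0.3]
finger_gap: 0.0853
finger_force: 0.0
```

>>> apply_moves --pt "0 0 0 0 0 0" --pt "0 0 0 0 0 0" --pt "0 0 0 0 0 0" --pt "0 0 0 0 0 0" --pt "0 0 0 0 0 0" --pt "0 0 0 0 0 0" --fingers 0.3

```text
t: 2.57
tool_pos: [0.4638, 0.259, 0.0089]
orientation: [0.001, 0.172, 0.985, 0.001]
wrist_force: [-4.9, -2.2, 17.1]
finger_gap: 0.0538
finger_force: 60.4
```

Gripped (gap 54 mm, 60 N). I'll lift, turn −55° about the vertical towards the estimated pin angle, and carry the hub to a viewing pose beside the mill.

>>> apply_moves --pt "0 0 -0.015 0 0 0" --pt "0 0 -0.026 0 0 0" --pt "0 0 -0.026 0 0 0.12" --pt "0 0 -0.026 0 0 0.12" --pt "0 0 -0.026 0 0 0.12" --pt "0 0 -0.026 0 0 0.12" --pt "0 0 -0.026 0 0 0.12" --pt "0 0 -0.026 0 0 0.12" --pt "0 0 -0.014 0 0 0.12" --pt "0 0 0 0 0 0.123"

```text
t: 3.4
tool_pos: [0.4644, 0.2593, 0.2224]
orientation: [0.001, 0.611, 0.792, 0.003]
wrist_force: [-0.2, -0.5, 0.2]
finger_gap: 0.0537
finger_force: 64.4
```

>>> apply_moves --pt "-0.02 0.002 0 0 0 0" --pt "-0.0315 0.003 0 0 0 0" --pt "-0.0315 0.003 0 0 0 0" --pt "-0.0315 0.003 0 0 0 0" --pt "-0.0315 0.003 0 0 0 0" --pt "-0.0315 0.003 0 0 0 0" --pt "-0.0315 0.003 0 0 0 0" --pt "-0.0315 0.003 0 0 0 0" --pt "-0.0315 0.003 0 0 0 0" --pt "-0.0315 0.003 0 0 0 0"

```text
t: 4.23
tool_pos: [0.5702, -0.0285, 0.2192]
orientation: [0.0, 0.609, 0.793, 0.001]
wrist_force: [0.4, 0.6, -1.1]
finger_gap: 0.0537
finger_force: 64.4
```

>>> apply_moves --pt "-0.0315 0.003 0 0 0 0" --pt "-0.0315 0.003 0 0 0 0" --pt "-0.0315 0.003 0 0 0 0" --pt "-0.0315 0.003 0 0 0 0" --pt "-0.0315 0.003 0 0 0 0" --pt "-0.03 0.003 0 0 0 0" --pt "-0.015 0.001 0 0 0 0" --pt "0 0 0 0 0 0" --pt "0 0 0 0 0 0"

```text
t: 4.98
tool_pos: [0.6404, -0.2186, 0.2187]
orientation: [0.0, 0.609, 0.793, 0.0]
wrist_force: [-0.1, 1.7, -1.4]
finger_gap: 0.0534
finger_force: 64.4
```

```bash
python3 - <<'E'
from h import *
plan((.636,-.217,.22)); grab("wrist","pics/w2.png")
E
```

```text
at [ 0.6404 -0.2186  0.2187] yaw 104.9 tilt [ 3.e-04 -1.e-04 -1.e+00] -> d [ 0.0027 -0.0039 -0.0013]
```

View pics/w2.png

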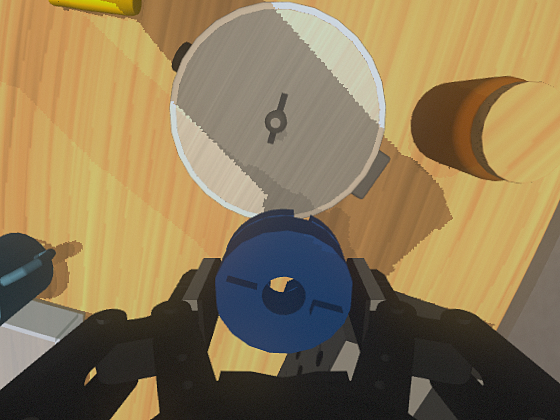

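The picture shows the mill deck with the pin running from about (285,94) to (270,142), the shaft tip at (277,122), and the hub held at (284,285). Measuring all of these.

```bash
python3 - <<'E'
from h import *
P,ok,im=cloud("wrist")
c0=at_z("wrist",[(277,122)],.146)[0];print("tip px",c0)
print("pin ends",at_z("wrist",[(285,94),(270,142)],.079).round(4))
print("deck",ring("wrist",.066,.0765,c0,.11))
print("tip",ring("wrist",.142,.15,c0,.02)); print("shaft",ring("wrist",.09,.135,c0,.02))
m=ok&(P[...,2]>.0765)&(P[...,2]<.082)&(np.hypot(P[...,0]-c0[0],P[...,1]-c0[1])<.027)
q=P[m][:,:2];(cc,sz,an)=cv2.minAreaRect(q.astype(np.float32));u,s,v=np.linalg.svd(q-q.mean(0));print("pin",len(q),cc,sz,an,np.degrees(np.arctan2(v[0,1],v[0,0])),q.mean(0),q[:,2:] if 0 else P[m][:,2].mean())
R,p=tool()
m=ok&(np.hypot(P[...,0]-p[0],P[...,1]-p[1])<.036)&(P[...,2]>p[2]-.01)&(P[...,2]<p[2]+.04)
g=P[m]; g=g[np.abs((g-p)@R[:,1])<.026]; h,e=np.histogram(g[:,2],40);print([(round(a-p[2],4),int(b)) for a,b in zip(e,h) if b>40])
zt=e[h.argmax()]
t=g[np.abs(g[:,2]-zt-.0005)<.002];print("hubtop z-TCP",t[:,2].mean()-p[2],cv2.minEnclosingCircle(t[:,:2].astype(np.float32)))
d=g[(g[:,2]>zt+.0035)&(g[:,2]<zt+.008)][:,:2];u,s,v=np.linalg.svd(d-d.mean(0));print("dogs",len(d),s,np.degrees(np.arctan2(v[0,1],v[0,0])),d.mean(0),p)
E
```

```text
tip px [ 0.6208555  -0.15885069  0.146     ]
pin ends [[ 0.6211 -0.1401  0.079 ]
 [ 0.6191 -0.1785  0.079 ]]
deck (array([ 0.6197, -0.1591]), 0.0887, 36193, array([ 0.6185, -0.1541,  0.0712]))
tip (array([ 0.6199, -0.1602]), 0.0044, 159, array([ 0.6198, -0.1595,  0.1447]))
shaft (array([ 0.6198, -0.1596]), 0.0071, 61, array([ 0.6201, -0.1578,  0.1289]))
pin 181 (0.6198654174804688, -0.15917707979679108) (0.04009918496012688, 0.004972120746970177) 87.97728729248047 -92.19146258237177 [ 0.61992957 -0.15601967] 0.07848933301675384
[(np.float64(-0.009), 52), (np.float64(-0.0082), 65), (np.float64(-0.0073), 62), (np.float64(-0.0064), 56), (np.float64(-0.0055), 58), (np.float64(-0.0047), 56), (np.float64(-0.0038), 66), (np.float64(-0.0029), 64), (np.float64(-0.002), 89), (np.float64(-0.0011), 95), (np.float64(-0.0003), 85), (np.float64(0.0006), 81), (np.float64(0.0015), 106), (np.float64(0.0024), 105), (np.float64(0.0032), 93), (np.float64(0.0041), 120), (np.float64(0.005), 109), (np.float64(0.0059), 116), (np.float64(0.0067), 112), (np.float64(0.0076), 123), (np.float64(0.0085), 122), (np.float64(0.0094), 126), (np.float64(0.0102), 110), (np.float64(0.0111), 132), (np.float64(0.012), 125), (np.float64(0.0129), 136), (np.float64(0.0138), 122), (np.float64(0.0146), 133), (np.float64(0.0155), 144), (np.float64(0.0164), 386), (np.float64(0.0173), 3359), (np.float64(0.0181), 5818), (np.float64(0.019), 1564), (np.float64(0.0199), 120), (np.float64(0.0208), 73), (np.float64(0.0216), 126), (np.float64(0.0225), 394), (np.float64(0.0234), 307), (np.float64(0.0243), 43)]
hubtop z-TCP 0.018402220751804532 ((0.6406779885292053, -0.2186037302017212), 0.028479792177677155)
dogs 870 [0.52315822 0.04987484] -2.419195685967409 [ 0.63975387 -0.21817992] [ 0.64062876 -0.21733713  0.2186991 ]
```

The pin centre is (0.6199, −0.1592) and its heading is 87.9°. The dogs are at −2.4° (= 87.6° mod 90), so the hub is already aligned. Its underside sits 9.6 mm below the TCP, so home means TCP z ≈ 0.0816. I'll go over the shaft and lower.

>>> apply_moves --pt "0.015 -0.001 0 0 0 0" --pt "0.024 -0.002 0 0 0 0" --pt "0.018 -0.0015 0.01 0 0 0" --pt "0.0057 0 0.015 0 0 0" --pt "0 0 0.015 0 0 0" --pt "0 0 0.01 0 0 0" --pt "0 0 0 0 0 0" --pt "0 0 0 0 0 0"

```text
t: 5.7
tool_pos: [0.62, -0.1581, 0.1686]
orientation: [-0.0, 0.609, 0.793, -0.0]
wrist_force: [0.2, -0.3, -1.5]
finger_gap: 0.0537
finger_force: 64.4
```

```bash
python3 - <<'E'
from h import *
plan((.6199,-.1592,.0816)); 
E
```

```text
at [ 0.62   -0.1581  0.1686] yaw 105.0 tilt [-3.e-04  0.e+00 -1.e+00] -> d [-0.0011 -0.0004  0.087 ]
```

>>> apply_moves --pt "-0.0005 0 0.008 0 0 0" --pt "0 0 0.01 0 0 0" --pt "0 0 0.01 0 0 0" --pt "0 0 0.01 0 0 0" --pt "0 0 0 0 0 0"

```text
t: 6.12
tool_pos: [0.6191, -0.1585, 0.1277]
orientation: [-0.001, 0.609, 0.793, -0.001]
wrist_force: [-1.2, 0.5, -0.7]
finger_gap: 0.0536
finger_force: 64.4
```

>>> apply_moves --pt "0 0 0.01 0 0 0" --pt "0 0 0.01 0 0 0" --pt "0 0 0.01 0 0 0" --pt "0 0 0.007 0 0 0" --pt "0 0 0 0 0 0" --pt "0 0 0 0 0 0"

```text
t: 6.62
tool_pos: [0.62, -0.1589, 0.0929]
orientation: [-0.0, 0.609, 0.793, -0.0]
wrist_force: [-0.0, -1.0, -0.8]
finger_gap: 0.0539
finger_force: 64.4
```

Threaded with no side force. Lowering gently over the pin now.

>>> apply_moves --pt "0 0 0.003 0 0 0" --pt "0 0 0.003 0 0 0" --pt "0 0 0.002 0 0 0" --pt "0 0 0 0 0 0" --pt "0 0 0 0 0 0"

```text
t: 7.03
tool_pos: [0.6202, -0.1588, 0.0853]
orientation: [0.0, 0.609, 0.793, -0.0]
wrist_force: [-0.8, 0.1, -0.6]
finger_gap: 0.0538
finger_force: 64.4
```

>>> apply_moves --pt "0 0 0.002 0 0 0" --pt "0 0 0.001 0 0 0" --pt "0 0 0 0 0 0" --pt "0 0 0 0 0 0"

```text
t: 7.37
tool_pos: [0.6202, -0.1589, 0.0823]
orientation: [0.0, 0.609, 0.793, -0.0]
wrist_force: [0.1, -0.6, -1.2]
finger_gap: 0.0536
finger_force: 64.4
```

>>> apply_moves --pt "0 0 0.001 0 0 0" --pt "0 0 0.001 0 0 0" --pt "0 0 0 0 0 0"

```text
t: 7.62
tool_pos: [0.6203, -0.1589, 0.081]
orientation: [0.0, 0.609, 0.793, 0.0]
wrist_force: [-4.9, 1.2, 10.1]
finger_gap: 0.0537
finger_force: 65.4
```

>>> apply_moves --pt "0 0 0 0 0 0" --pt "0 0 0 0 0 0" --pt "0 0 0 0 0 0" --pt "0 0 0 0 0 0" --fingers 1

```text
t: 7.95
tool_pos: [0.6202, -0.1588, 0.0802]
orientation: [-0.0, 0.609, 0.793, -0.0]
wrist_force: [0.7, 0.7, -0.8]
finger_gap: 0.085
finger_force: 0.0
```

>>> apply_moves --pt "0 0 -0.01 0 0 0" --pt "0 0 -0.025 0 0 0" --pt "0 0 -0.03 0 0 0" --pt "0 0 -0.035 0 0 0" --pt "0 0 -0.035 0 0 0" --pt "0 0 -0.015 0 0 0" --pt "0 0 0 0 0 0"

```text
t: 8.53
tool_pos: [0.6216, -0.1595, 0.2353]
orientation: [0.003, 0.609, 0.793, 0.002]
wrist_force: [0.1, -1.1, -0.6]
finger_gap: 0.0855
finger_force: 0.0
```

```bash
python3 - <<'E'
from h import *
plan((.6199,-.1592,.22)); grab("wrist","pics/w3.png")
P,ok,im=cloud("wrist")
print(ring("wrist",.096,.104,(.62,-.159),.04))
for a,b in [(.09,.096),(.097,.103),(.1035,.108),(.108,.115)]:
    m=ok&(P[...,2]>a)&(P[...,2]<b)&(np.hypot(P[...,0]-.62,P[...,1]+.159)<.03)&(np.hypot(P[...,0]-.62,P[...,1]+.159)>.0105);q=P[m]
    print(a,len(q),q.mean(0).round(4) if len(q) else "")
    if a==.1035: u,s,v=np.linalg.svd(q[:,:2]-q[:,:2].mean(0));print("dogs",s,np.degrees(np.arctan2(v[0,1],v[0,0])))
E
```

```text
at [ 0.6216 -0.1595  0.2353] yaw 105.0 tilt [ 6.2e-03 -9.0e-04 -1.0e+00] -> d [ 0.0008 -0.0017  0.0153] 
(array([ 0.6206, -0.1585]), 0.0282, 2922, array([ 0.6199, -0.1565,  0.0995]))
0.09 60 [ 0.6158 -0.135   0.0928]
0.097 2690 [ 0.6201 -0.1566  0.0994]
0.1035 169 [ 0.621  -0.1586  0.1045]
dogs [0.22835636 0.0194702 ] -2.309910374594547
0.108 0
```

The hub is home: top at 0.0994 m against 0.100 expected, dogs at −2.3°. Now the stone.

>>> apply_moves --pt "0.018 0.006 0 0 0 0" --pt "0.03 0.009 0 0 0 0" --pt "0.03 0.009 0 0 0 0" --pt "0.03 0.009 0 0 0 0" --pt "0.03 0.009 0 0 0 0" --pt "0.03 0.009 0.01 0 0 0" --pt "0.03 0.009 0.015 0 0 0" --pt "0.03 0.009 0.015 0 0 0" --pt "0.03 0.009 0.015 0 0 0" --pt "0.03 0.009 0.015 0 0 0"

```text
t: 9.42
tool_pos: [0.6289, 0.1433, 0.1588]
orientation: [-0.0, 0.609, 0.793, -0.001]
wrist_force: [1.1, 0.1, 0.8]
finger_gap: 0.0861
finger_force: 0.0
```

>>> apply_moves --pt "0.03 0.009 0.015 0 0 0" --pt "0.02 0.007 0 0 0 0" --pt "0.007 0.002 0 0 0 0" --pt "0 0 0 0 0 0" --pt "0 0 0 0 0 0"

```text
t: 9.83
tool_pos: [0.6321, 0.2006, 0.145]
orientation: [0.0, 0.609, 0.793, -0.001]
wrist_force: [1.2, -1.7, 0.3]
finger_gap: 0.0851
finger_force: 0.0
```

```bash
python3 - <<'E'
from h import *
plan((.641,.172,.01)); grab("wrist","pics/w4.png")
print(ring("wrist",.018,.026,(.641,.172),.05))
c=ring("wrist",.018,.026,(.641,.172),.05)[0]
P,ok,im=cloud("wrist"); m=ok&(np.hypot(P[...,0]-c[0],P[...,1]-c[1])<.035)&(P[...,2]>.015)
v,u=np.where(m);print(u.min(),u.max(),v.min(),v.max())
f=np.load("/tmp/wrist.npz");a,b=int(u.mean()),int(v.mean());big("wrist",(a,b),60,"pics/w4c.png",5)
E
```

```text
at [0.6321 0.2006 0.145 ] yaw 105.0 tilt [-5.e-04 -1.e-03 -1.e+00] -> d [-0.0298  0.0013  0.135 ] 
(array([0.6398, 0.174 ]), 0.0312, 4068, array([0.6393, 0.1751, 0.0214]))
246 322 196 269
```

View pics/w4c.png

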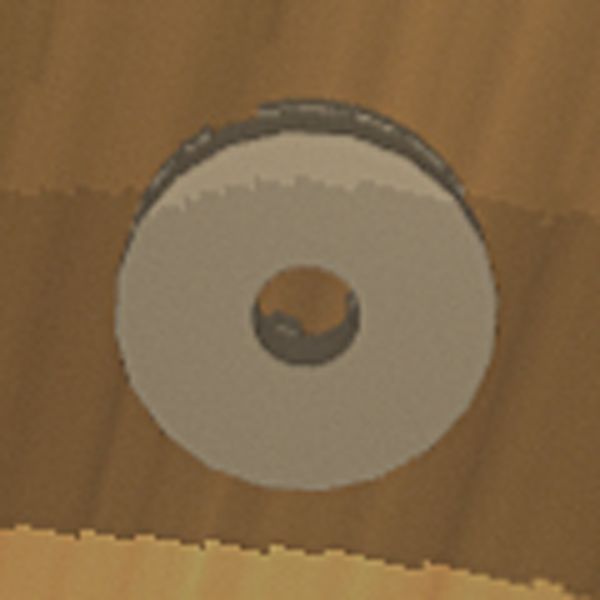

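The crop shows a slot notch in the rim's lower edge, between about (211,129) and (262,105). I'll work out its heading.

```bash
python3 - <<'E'
from h import *
P,ok,im=cloud("wrist");c=np.array([.6398,.1740])
m=ok&(np.hypot(P[...,0]-c[0],P[...,1]-c[1])<.035)&(P[...,2]>.015)
v,u=np.where(m);a,b=int(u.mean()),int(v.mean())
for z in (0,.002):
  w=at_z("wrist",[(a-60+x/5,b-60+y/5) for x,y in [(211,129),(262,105)]],z)[:,:2]-c
  print(z,np.hypot(*w.T),np.degrees(np.arctan2(w[:,1],w[:,0])),np.linalg.norm(w[0]-w[1]))
# ground seen inside rim radius near table level / bottom z occupancy by angle
d=P-np.r_[c,0];r=np.hypot(d[...,0],d[...,1]);an=np.degrees(np.arctan2(d[...,1],d[...,0]))
m=ok&(abs(r-.031)<.0025)&(P[...,2]>.0015)&(P[...,2]<.0065)
print(np.histogram(an[m],bins=np.arange(40,200,4)))
plan((.6398,.1740,.003))
E
```

```text
0 [0.02946436 0.02993428] [137.18591289 118.74743304] 0.009527711816881395
0.002 [0.02985321 0.03040511] [136.47286901 118.43605919] 0.009461310173524697
(array([0, 1, 1, 2, 2, 3, 2, 4, 2, 4, 3, 5, 4, 3, 4, 5, 3, 3, 5, 5, 0, 0,
       0, 0, 4, 3, 3, 3, 2, 2, 2, 2, 1, 0, 1, 0, 0, 0, 0]), array([ 40,  44,  48,  52,  56,  60,  64,  68,  72,  76,  80,  84,  88,
        92,  96, 100, 104, 108, 112, 116, 120, 124, 128, 132, 136, 140,
       144, 148, 152, 156, 160, 164, 168, 172, 176, 180, 184, 188, 192,
       196]))
 at [0.6324 0.1999 0.1453] yaw 104.9 tilt [-1.e-04 -1.e-03 -1.e+00] -> d [-0.0268  0.0006  0.1423]
```

The notch is 9.5 mm wide at heading 128°, so the slots are at 38° mod 90. The stone therefore needs −40.3° in world, which is +0.703 rad about tool z. Grasping.

>>> apply_moves --pt "-0.0135 0.0003 0.015 0 0 0" --pt "-0.0133 0.0003 0.025 0 0 0" --pt "0 0 0.028 0 0 0" --pt "0 0 0.028 0 0 0" --pt "0 0 0.022 0 0 0" --pt "0 0 0.014 0 0 0" --pt "0 0 0.008 0 0 0" --pt "0 0 0.002 0 0 0" --pt "0 0 0 0 0 0"

```text
t: 10.63
tool_pos: [0.6402, 0.1753, 0.0038]
orientation: [0.0, 0.609, 0.793, 0.0]
wrist_force: [-0.3, 0.2, 0.3]
finger_gap: 0.0855
finger_force: 0.0
```

>>> apply_moves --pt "0 0 0 0 0 0" --pt "0 0 0 0 0 0" --pt "0 0 0 0 0 0" --pt "0 0 0 0 0 0" --pt "0 0 0 0 0 0" --fingers 0.3

```text
t: 11.05
tool_pos: [0.6405, 0.176, 0.0051]
orientation: [0.0, 0.609, 0.793, 0.001]
wrist_force: [-4.8, 0.0, 13.3]
finger_gap: 0.0593
finger_force: 62.5
```

>>> apply_moves --pt "0 0 -0.015 0 0 0" --pt "0 0 -0.026 0 0 0" --pt "0 0 -0.026 0 0 0.117" --pt "0 0 -0.026 0 0 0.117" --pt "0 0 -0.026 0 0 0.117" --pt "0 0 -0.026 0 0 0.117" --pt "0 0 -0.026 0 0 0.117" --pt "0 0 -0.026 0 0 0.118" --pt "0 0 -0.01 0 0 0"

```text
t: 11.8
tool_pos: [0.6408, 0.1761, 0.2152]
orientation: [0.0, 0.846, 0.532, 0.002]
wrist_force: [0.9, 0.2, -1.3]
finger_gap: 0.0593
finger_force: 66.2
```

>>> apply_moves --pt "-0.017 0.007 0 0 0 0" --pt "-0.028 0.011 0 0 0 0" --pt "-0.028 0.011 0 0 0 0" --pt "-0.028 0.011 0 0 0 0" --pt "-0.028 0.011 0 0 0 0" --pt "-0.028 0.011 0 0 0 0" --pt "-0.028 0.011 0 0 0 0" --pt "-0.028 0.011 0 0 0 0" --pt "-0.028 0.011 0 0 0 0"

```text
t: 12.55
tool_pos: [0.6223, -0.0839, 0.2107]
orientation: [-0.0, 0.844, 0.537, 0.0]
wrist_force: [0.9, 0.4, -1.6]
finger_gap: 0.0595
finger_force: 66.2
```

>>> apply_moves --pt "-0.02 0.008 0 0 0 0" --pt "-0.008 0.003 0 0 0 0" --pt "0 0 0 0 0 0" --pt "0 0 0 0 0 0"

```text
t: 12.88
tool_pos: [0.6208, -0.112, 0.2104]
orientation: [-0.0, 0.844, 0.536, 0.0]
wrist_force: [0.3, 0.3, -1.4]
finger_gap: 0.0595
finger_force: 66.2
```

```bash
cat >> h.py <<'E'
def held(rad,h):
    grab("wrist");P,ok,im=cloud("wrist");R,p=tool()
    m=ok&(np.hypot(P[...,0]-p[0],P[...,1]-p[1])<rad+.008)&(P[...,2]>p[2]-.01)&(P[...,2]<p[2]+.04)
    g=P[m]; g=g[np.abs((g-p)@R[:,1])<rad-.002]
    hh,e=np.histogram(g[:,2],60);zt=e[hh.argmax()]+(e[1]-e[0])/2;t=g[np.abs(g[:,2]-zt)<.002]
    c,r=cv2.minEnclosingCircle(t[:,:2].astype(np.float32));c=np.array(c)
    print("held top-TCP %.4f"%(t[:,2].mean()-p[2]),"underside-TCP %.4f"%(t[:,2].mean()-p[2]-h),"centre",c.round(4),"r %.4f"%r,"c-TCP",(c-p[:2]).round(4))
    return c,t[:,2].mean()-h
E
python3 - <<'E'
from h import *
c,zb=held(.031,.022)
P,ok,im=cloud("wrist");d=P-np.r_[c,zb];r=np.hypot(d[...,0],d[...,1]);an=np.degrees(np.arctan2(d[...,1],d[...,0]))
m=ok&(abs(r-.031)<.0025)&(d[...,2]>.0015)&(d[...,2]<.0065)
hh,e=np.histogram(an[m],bins=np.arange(-60,200,3));print([(int(b),int(a)) for a,b in zip(hh,e)])
plan((.6199,-.1592,.19))
E
```

```text
held top-TCP 0.0164 underside-TCP -0.0056 centre [ 0.62   -0.1137] r 0.0315 c-TCP [-0.001  -0.0025]
[(-60, 0), (-57, 0), (-54, 0), (-51, 0), (-48, 0), (-45, 0), (-42, 0), (-39, 0), (-36, 0), (-33, 0), (-30, 0), (-27, 0), (-24, 0), (-21, 0), (-18, 0), (-15, 0), (-12, 0), (-9, 0), (-6, 0), (-3, 0), (0, 0), (3, 0), (6, 4), (9, 5), (12, 3), (15, 5), (18, 8), (21, 9), (24, 7), (27, 10), (30, 9), (33, 7), (36, 11), (39, 10), (42, 11), (45, 10), (48, 16), (51, 12), (54, 15), (57, 13), (60, 14), (63, 11), (66, 16), (69, 13), (72, 13), (75, 11), (78, 7), (81, 0), (84, 0), (87, 0), (90, 0), (93, 1), (96, 13), (99, 8), (102, 8), (105, 5), (108, 7), (111, 5), (114, 7), (117, 6), (120, 2), (123, 2), (126, 1), (129, 0), (132, 0), (135, 0), (138, 0), (141, 0), (144, 0), (147, 0), (150, 0), (153, 0), (156, 0), (159, 0), (162, 0), (165, 0), (168, 0), (171, 0), (174, 0), (177, 0), (180, 0), (183, 0), (186, 0), (189, 0), (192, 0), (195, 0)]
 at [ 0.621  -0.1112  0.2103] yaw 64.9 tilt [-0.e+00  7.e-04 -1.e+00] -> d [-0.0439  0.0194  0.0203]
```

The stone's notch is centred at 88°, which matches the dogs. The held stone's centre is offset about (−1, −2.5) mm from the TCP, so I'm correcting for that. Home means TCP z ≈ 0.1056.

>>> apply_moves --pt "-0.015 0.007 0 0 0 0" --pt "-0.016 0.008 0 0 0 0" --pt "-0.0102 0.0043 0.01 0 0 0" --pt "0 0 0.02 0 0 0" --pt "0 0 0.015 0 0 0" --pt "0 0 0.005 0 0 0" --pt "0 0 0 0 0 0" --pt "0 0 0 0 0 0"

```text
t: 13.6
tool_pos: [0.6209, -0.1575, 0.1605]
orientation: [-0.0, 0.844, 0.536, -0.0]
wrist_force: [0.2, -0.4, -1.7]
finger_gap: 0.0598
finger_force: 66.1
```

>>> apply_moves --pt "0 0 0.006 0 0 0" --pt "0 0 0.006 0 0 0" --pt "0 0 0.006 0 0 0" --pt "0 0 0.006 0 0 0" --pt "0 0 0 0 0 0"

```text
t: 14.02
tool_pos: [0.6202, -0.1579, 0.1349]
orientation: [-0.001, 0.845, 0.535, -0.001]
wrist_force: [-0.4, 0.3, -1.6]
finger_gap: 0.0592
finger_force: 66.1
```

>>> apply_moves --pt "0 0 0.006 0 0 0" --pt "0 0 0.006 0 0 0" --pt "0 0 0.006 0 0 0" --pt "0 0 0.004 0 0 0" --pt "0 0 0.002 0 0 0" --pt "0 0 0 0 0 0" --pt "0 0 0 0 0 0"

```text
t: 14.6
tool_pos: [0.6207, -0.1582, 0.1124]
orientation: [0.0, 0.845, 0.535, -0.0]
wrist_force: [0.9, -0.1, -1.9]
finger_gap: 0.0593
finger_force: 66.2
```

>>> apply_moves --pt "0 0 0.002 0 0 0" --pt "0 0 0.002 0 0 0" --pt "0 0 0 0 0 0" --pt "0 0 0 0 0 0"

```text
t: 14.93
tool_pos: [0.6207, -0.1581, 0.1083]
orientation: [-0.0, 0.845, 0.535, -0.0]
wrist_force: [-0.5, 0.0, -1.6]
finger_gap: 0.0592
finger_force: 66.2
```

Past the dog height (0.1106) with no contact force. Seating it now.

>>> apply_moves --pt "0 0 0.0015 0 0 0" --pt "0 0 0.0015 0 0 0" --pt "0 0 0.001 0 0 0" --pt "0 0 0 0 0 0"

```text
t: 15.27
tool_pos: [0.6208, -0.1582, 0.1051]
orientation: [-0.0, 0.845, 0.535, 0.0]
wrist_force: [-5.2, 1.8, 12.3]
finger_gap: 0.0594
finger_force: 67.6
```

>>> apply_moves --pt "0 0 0 0 0 0" --pt "0 0 0 0 0 0" --pt "0 0 0 0 0 0" --pt "0 0 0 0 0 0" --fingers 1

```text
t: 15.6
tool_pos: [0.6207, -0.1582, 0.1042]
orientation: [0.0, 0.845, 0.535, -0.0]
wrist_force: [0.6, -0.7, 0.4]
finger_gap: 0.0852
finger_force: 0.0
```

>>> apply_moves --pt "0 0 -0.01 0 0 0" --pt "0 0 -0.025 0 0 0" --pt "0 0 -0.03 0 0 0" --pt "0 0 -0.03 0 0 0" --pt "0 0 -0.03 0 0 0" --pt "0 0 -0.01 0 0 0" --pt "0 0 0 0 0 0" --pt "0 0 0 0 0 0"

```text
t: 16.27
tool_pos: [0.6208, -0.1581, 0.2398]
orientation: [0.0, 0.845, 0.535, 0.0]
wrist_force: [0.5, 0.5, -0.8]
finger_gap: 0.0854
finger_force: 0.0
```

```bash
python3 - <<'E'
from h import *
plan((.4655,.054,.14)); grab("wrist","pics/w5.png")
print(ring("wrist",.118,.128,(.62,-.159),.04))
P,ok,im=cloud("wrist")
m=ok&(abs(np.hypot(P[...,0]-.62,P[...,1]+.159)-.02)<.009)&(P[...,2]>.08);h,e=np.histogram(P[m][:,2],20);print([(round(b,4),int(a)) for a,b in zip(h,e) if a>20])
E
```

```text
at [ 0.6208 -0.1581  0.2398] yaw 64.7 tilt [ 0.001  0.    -1.   ] -> d [ 0.1255 -0.231   0.0997] 
(array([ 0.62  , -0.1598]), 0.0311, 4512, array([ 0.6204, -0.1586,  0.1214]))
[(np.float64(0.0801), 59), (np.float64(0.1185), 3700), (np.float64(0.3106), 5007), (np.float64(0.3234), 4569)]
```

The stone is home: top at 0.1214 m against 0.122 expected. Now the collar.

>>> apply_moves --pt "0.008 -0.0145 0 0 0 0" --pt "0.014 -0.026 0 0 0 0" --pt "0.014 -0.026 0 0 0 0" --pt "0.014 -0.026 0 0 0 0" --pt "0.014 -0.026 0.015 0 0 0" --pt "0.014 -0.026 0.02 0 0 0" --pt "0.014 -0.026 0.02 0 0 0" --pt "0.014 -0.026 0.02 0 0 0" --pt "0.014 -0.025 0.02 0 0 0" --pt "0.0055 -0.0095 0.005 0 0 0"

```text
t: 17.15
tool_pos: [0.4614, 0.0565, 0.136]
orientation: [-0.001, 0.844, 0.537, -0.003]
wrist_force: [0.4, 1.1, -0.5]
finger_gap: 0.0852
finger_force: 0.0
```

>>> apply_moves --pt "0 0 0 0 0 0" --pt "0 0 0 0 0 0" --pt "0 0 0 0 0 0"

```text
t: 17.4
tool_pos: [0.4661, 0.0531, 0.1396]
orientation: [0.0, 0.845, 0.535, 0.0]
wrist_force: [-0.5, 0.0, 0.5]
finger_gap: 0.0853
finger_force: 0.0
```

```bash
python3 - <<'E'
from h import *
grab("wrist","pics/w6.png")
r=ring("wrist",.012,.02,(.4655,.054),.04);print(r)
plan((*r[0],.001))
E
```

```text
(array([0.463 , 0.0549]), 0.0221, 2032, array([0.4635, 0.0555, 0.0154]))
 at [0.4662 0.053  0.1397] yaw 64.7 tilt [ 8.e-04 -4.e-04 -1.e+00] -> d [ 0.0004 -0.0038  0.1387]
```

>>> apply_moves --pt "0.0004 -0.0038 0.015 0 0 0" --pt "0 0 0.025 0 0 0" --pt "0 0 0.028 0 0 0" --pt "0 0 0.026 0 0 0" --pt "0 0 0.022 0 0 0" --pt "0 0 0.013 0 0 0" --pt "0 0 0.0065 0 0 0" --pt "0 0 0 0 0 0"

```text
t: 18.12
tool_pos: [0.4622, 0.055, 0.0031]
orientation: [0.0, 0.845, 0.535, -0.001]
wrist_force: [-0.8, -0.4, 0.2]
finger_gap: 0.085
finger_force: 0.0
```

>>> apply_moves --pt "0 0 0 0 0 0" --pt "0 0 0 0 0 0" --pt "0 0 0 0 0 0" --pt "0 0 0 0 0 0" --pt "0 0 0 0 0 0" --pt "0 0 0 0 0 0" --fingers 0.2

```text
t: 18.62
tool_pos: [0.4627, 0.0561, 0.005]
orientation: [-0.0, 0.845, 0.535, 0.001]
wrist_force: [-5.7, -1.0, 22.6]
finger_gap: 0.0414
finger_force: 57.6
```

>>> apply_moves --pt "0 0 -0.015 0 0 0" --pt "0 0 -0.03 0 0 0" --pt "0 0 -0.03 0 0 0" --pt "0 0 -0.03 0 0 0" --pt "0 0 -0.03 0 0 0" --pt "0 0 -0.03 0 0 0" --pt "-0.005 0.01 -0.025 0 0 0" --pt "-0.01 0.02 -0.015 0 0 0" --pt "-0.014 0.026 0 0 0 0" --pt "-0.014 0.026 0 0 0 0"

```text
t: 19.45
tool_pos: [0.5189, -0.018, 0.2105]
orientation: [-0.0, 0.844, 0.536, 0.002]
wrist_force: [1.0, 0.5, -1.3]
finger_gap: 0.0411
finger_force: 62.0
```

>>> apply_moves --pt "-0.014 0.026 0 0 0 0" --pt "-0.014 0.026 0 0 0 0" --pt "-0.014 0.026 0 0 0 0" --pt "-0.01 0.018 0 0 0 0" --pt "-0.005 0.008 0 0 0 0" --pt "0 0 0 0 0 0" --pt "0 0 0 0 0 0"

```text
t: 20.03
tool_pos: [0.5872, -0.1136, 0.2088]
orientation: [-0.0, 0.845, 0.535, -0.0]
wrist_force: [-0.1, 0.1, -1.0]
finger_gap: 0.0411
finger_force: 62.0
```

```bash
python3 - <<'E'
from h import *
c,zb=held(.022,.016)
R,p=tool();print("d to put collar over shaft",(R.T@np.r_[np.array([.6199,-.1592])-c,0]).round(4),"zb",zb.round(4),p)
E
```

```text
held top-TCP 0.0101 underside-TCP -0.0059 centre [ 0.5865 -0.1145] r 0.0223 c-TCP [-0.0007 -0.0016]
d to put collar over shaft [-0.0262  0.0493 -0.    ] zb 0.203 [ 0.58717222 -0.11288087  0.20886209]
```

>>> apply_moves --pt "-0.009 0.017 0 0 0 0" --pt "-0.01 0.019 0 0 0 0" --pt "-0.0072 0.0133 0.01 0 0 0" --pt "0 0 0.02 0 0 0" --pt "0 0 0.015 0 0 0" --pt "0 0 0.004 0 0 0" --pt "0 0 0 0 0 0" --pt "0 0 0 0 0 0"

```text
t: 20.75
tool_pos: [0.6212, -0.1578, 0.1608]
orientation: [0.0, 0.844, 0.536, 0.0]
wrist_force: [-0.0, 0.5, -1.4]
finger_gap: 0.0411
finger_force: 62.0
```

>>> apply_moves --pt "0 0 0.005 0 0 0" --pt "0 0 0.005 0 0 0" --pt "0 0 0.005 0 0 0" --pt "0 0 0.005 0 0 0" --pt "0 0 0.005 0 0 0" --pt "0 0 0.003 0 0 0" --pt "0 0 0 0 0 0" --pt "0 0 0 0 0 0"

```text
t: 21.42
tool_pos: [0.621, -0.1587, 0.1317]
orientation: [-0.0, 0.845, 0.535, -0.0]
wrist_force: [1.1, 0.3, -0.8]
finger_gap: 0.0411
finger_force: 62.0
```

>>> apply_moves --pt "0 0 0.0015 0 0 0" --pt "0 0 0.0015 0 0 0" --pt "0 0 0.001 0 0 0" --pt "0 0 0.001 0 0 0" --pt "0 0 0 0 0 0"

```text
t: 21.83
tool_pos: [0.6212, -0.1587, 0.1273]
orientation: [0.0, 0.845, 0.535, 0.0]
wrist_force: [-2.8, 1.4, 5.9]
finger_gap: 0.0414
finger_force: 62.7
```

Contact at the home height. Releasing, lifting and checking.

>>> apply_moves --pt "0 0 0 0 0 0" --pt "0 0 0 0 0 0" --pt "0 0 0 0 0 0" --pt "0 0 0 0 0 0" --pt "0 0 0 0 0 0" --fingers 1

```text
t: 22.25
tool_pos: [0.621, -0.1586, 0.1268]
orientation: [0.0, 0.845, 0.535, -0.0]
wrist_force: [-0.5, -0.2, 0.4]
finger_gap: 0.085
finger_force: 0.0
```

>>> apply_moves --pt "0 0 -0.01 0 0 0" --pt "0 0 -0.02 0 0 0" --pt "0 0 -0.03 0 0 0" --pt "0 0 -0.03 0 0 0" --pt "-0.01 0 -0.02 0 0 0" --pt "-0.02 0 -0.01 0 0 0" --pt "-0.02 0 0 0 0 0" --pt "0 0 0 0 0 0" --pt "0 0 0 0 0 0"

```text
t: 23.0
tool_pos: [0.5992, -0.2049, 0.2478]
orientation: [0.0, 0.845, 0.534, 0.0]
wrist_force: [0.1, 0.8, -0.4]
finger_gap: 0.0855
finger_force: 0.0
```

```bash
python3 - <<'E'
from h import *
grab("wrist","pics/w7.png")
print("collar",ring("wrist",.134,.142,(.62,-.159),.025))
print("stone",ring("wrist",.117,.127,(.62,-.159),.04))
E
```

```text
collar (array([ 0.6204, -0.1596]), 0.022, 2712, array([ 0.6206, -0.1593,  0.1375]))
stone (array([ 0.6197, -0.1601]), 0.0311, 2382, array([ 0.6203, -0.1577,  0.1214]))
```

View pics/w7.png

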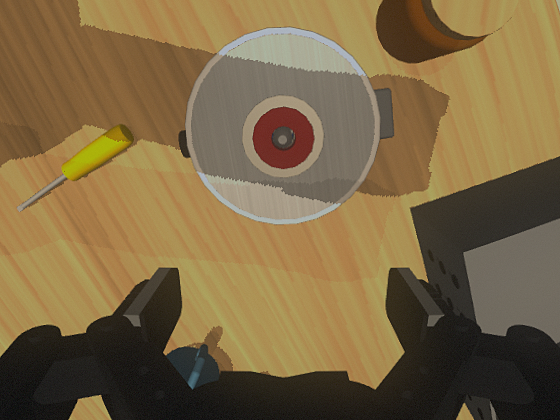

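The collar at (283,138) sits flat on the stone with its top at 0.1375 m (0.138 expected), the stone is at 0.1214 m, and the open gripper is clear. Handing in.

```bash
python3 -c "
from bench import ticket
print(ticket.close_job())"
```

```text
the job is handed in; nothing more can be done
None
```

The mill is back together: hub, stone and collar each measured home on the shaft (tops within 1 mm of expected), the gripper is open and clear, nothing else was touched, and the job was handed in at about 23 s.

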